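# Tip the flanged hub off its edge and stack it on the assembly stand

### The arm

A 7-joint arm with a two-finger parallel gripper is mounted at the origin on a cart in front of the work surface, level with it; the furniture and walls round the work are solid. World frame = base frame: x ahead of the robot, y to its left, z up, the work surface at z = 0. Lengths are in m, angles in rad, forces in N, time in s.
With the tool pointing down it reaches from about 0.4 to 0.9 m from the base axis. Payload 5.6 kg.
Tool frame: the origin (TCP) lies midway between the tips of the shut fingers; the grasp point (between the pads) lies 19 mm behind it (robot.tcp_to_grasp is the z of the grasp point in the tool frame, in m); z points along the fingers, y is the line along which they close (so a half turn about z gives the same grasp; the last joint's range is limited). The gripper opens to 92 mm and grips with 3 to 60 N. Pads are 20 mm wide; open, the fingers measure 128 mm over their backs; the gripper's body (75 mm by 189 mm) begins 69 mm behind the grasp point.
Start: joints at [1.218, 0.468, -0.012, 1.603, 0.006, 1.071, -0.056], TCP at [0.198, -0.619, 0.215] pointing down, gripper open.
Joint ranges: [-2.53, 2.53], [-0.31, 2.02], [-1.57, 1.55], [0.28, 2.44], [-1.29, 4.43], [0.15, 1.84], [-2.92, 2.92]. Speed limits (rad/s): [2.57, 2.57, 3.14, 3.14, 3.14, 3.14, 3.14].

### API

Orientations are given as a unit quaternion [x, y, z, w].
In Python, from rig import state, eyes, workorder, robot gives the robot as it stands.
- The arm moves only by the tool arm_command, never from a script. Its argument "rows" is a list of rows, each a list of 6 numbers: the shift along the world's x, y, z in mm, then the turn, a rotation vector about the world's x, y, z in degrees. In form: [[dx, dy, dz, rx, ry, rz], ...]. A call has 1 to 8 rows; each row shifts and turns the commanded pose from where the row before left it; what a row does not reach is not made up. A row lasts 1/10 s, in which the tool goes at most 50 mm and 8.59 degrees, less where a joint would pass 70% of its speed; a pose out of reach is approached as far as the arm can. A call is refused whole if a number of a shift passes 50 or a number of a turn 8.59, either way. A call with a gripper value outside its range is refused whole. "jaw" is the finger opening in mm, from 0 to 91.9, set as the call begins (left out, the last holds). The fingers move at their own pace and stop on an object; "force" is the grip in N (left out, the last holds). Time passes only in rows, so rows that do not move let the fingers close. It gives the time, the measured TCP pose, the force, the opening and the grip force at its end, in the units of the state.
- state(): the state, without advancing time (a new reading comes with each control period).
- eyes.read_camera(name): name is "side" or "top"; returns the picture (400x640x3 uint8, red, green, blue); there is no depth.
- eyes.camera_info(name): a dict with "K" (3x3 intrinsics, pixels), "world_to_cam" (4x4, takes a point from world to camera coordinates). Camera axes: x right, y up, looking along -z (the intrinsics and any distortion apply to the point x, -y, -z); pixel columns grow to the right and rows downward; lengths in m; the calibration is good to about 2 mm. A picture is of the moment at which its call begins. camera_info takes no time and is no camera call.
- workorder.hand_in(): hands the job in; it is judged then, once.
The state is a dict: "time_s": time; "joint_pos": joint angles; "qd": joint speeds; "effort": joint torques, N m; "tool_pos": TCP position; "tcp_rot": TCP orientation; "ft_force": force on the tool from outside, world axes, zero at the start; "moment": the same for the moment, N m; "finger_gap": finger opening in m; "gripper_force": force on a finger pad.
Only numpy, scipy, OpenCV 4.12 (cv2) and the standard library are available. Lean on these libraries where they do the work, as an engineer would, in place of code of your own. Each camera call takes 0.05 s, during which the arm holds its last target. There are 200 camera calls.

### The job

The blue flanged hub is standing on edge on the bench. With a light push, tip it over so that it lies on its broad flat face with the silver spigot up - do not lift it while it is still on edge and never let it go over onto the spigot. Once it lies still and you have let go of it, pick it up by the spigot and thread it, spigot up, down the post of the stand fully home on the base, then thread the brass collar down the post on top of it; let go of both and leave the other things on the bench where they are.

Things in the scene. Friction and masses are not known exactly. Their poses are not given: they have to be found in the camera images.
- hub: Flanged hub, 0.17 to 0.33 kg: blue octagonal flange 90 mm across flats, 16 mm thick, with a silver spigot in the middle of one face and a 24 mm bore through both. Origin: centre of the broad flat face (no spigot); x axis from there through flange (x 0 to 16 mm) and spigot (16 to 38 mm). At the start it stands on a flat of its rim, x axis level (any heading), z up, origin 45 mm above the bench.
- hub_spigot_end (a point): Centre of the end of the hub's round silver spigot (44 mm diameter, 22 mm proud), hub frame x = 38 mm. Standing, the hub goes over to the flat face once leaned about 15 degrees that way, to the spigot at less; it does not roll. Lying as wanted: x axis up, origin at bench height, centre about 45 mm from where it stood, away from the spigot side.
- collar: Loose round brass collar, 0.15 kg, 56 mm outer diameter, 24 mm high, straight bore 24 mm; lies flat on the bench. Origin: centre of its underside, z axis up along the bore; thread it the way up it lies.
- stand: Assembly stand, fixed to the bench: dark round base, 104 mm diameter, 12 mm high, with a bright upright post, 19 mm diameter, on its centre. Origin: centre of its underside, z up. Hub home: hub origin 12 mm above the bench on the post's axis. Collar home: its lower face on the spigot's end, 50 mm above the bench.
- stand_tip (a point): Centre of the top of the stand's post, 82 mm above the bench; the last 10 mm of the post taper to 8 mm diameter.
- tape_roll: Bystander: roll of masking tape lying flat, 94 mm diameter, 25 mm high; origin under its centre. Leave it alone.
- vial: Bystander: brown vial with black cap, 31 mm diameter, 76 mm high, standing; origin under its centre. Leave it alone.
- pouch: Bystander: small black zip pouch lying flat, 66 x 81 mm, 13 mm high; origin under its centre. Leave it alone.
- dish: Bystander: shallow clear dish, 62 mm diameter, 13 mm high; origin under its centre. Leave it alone.
Things that resemble listed ones, but are neither listed nor needed, are in the scene too. Leave any green look-alike of the hub alone.

How it is judged:
By the outcome, as a careful person would: the job done as asked, in the order asked, and still so for the second after the job is handed in, with the robot touching nothing.
It also fails if it takes over 72 s, if anything falls off the work surface, if the arm or the gripper's body presses on something with over 40 N, if the wrist force passes 120 N, or if a joint passes its speed limit or range.

## Working session

There is one attempt and no reset: what is moved stays moved. The work goes in short steps, Python scripts to look and compute and a tool call to move; the robot and the scene stay as the last step left them, time stands still between calls to the robot, and variables do not carry over. Pictures are saved under pics/ and viewed, at most 10 in all, crops included, and the job is handed in when it is done.

Besides the shell and the picture viewer there is one more tool, called after ">>>" by a JSON object that holds its "fn" and its "kwargs". arm_command: Moves the arm, as the interface text tells. Its arguments: {"type":"object","properties":{"rows":{"type":"array"},"jaw":{"type":"number"},"force":{"type":"number"}},"required":["rows"]}

```bash
ls; mkdir -p pics; cat > h.py <<'E'
import numpy as np, cv2
from rig import state, eyes, workorder, robot
def cam(n):
    i=eyes.camera_info(n); return np.array(i["K"]),np.array(i["world_to_cam"]),i
def ray(n,u,v):
    K,W,i=cam(n); d=np.linalg.inv(K)@[u,v,1.]; d=np.array([d[0],-d[1],-d[2]])
    R=W[:3,:3]; return -R.T@W[:3,3], R.T@d
def onplane(n,u,v,z):
    o,d=ray(n,u,v); return o+d*(z-o[2])/d[2]
def proj(n,p):
    K,W,i=cam(n); c=W[:3,:3]@np.asarray(p)+W[:3,3]; q=K@[c[0],-c[1],-c[2]]; return q[:2]/q[2]
def tri(a,b):
    (o1,d1),(o2,d2)=a,b
    d1=d1/np.linalg.norm(d1);d2=d2/np.linalg.norm(d2)
    t=np.linalg.lstsq(np.c_[d1,-d2],o2-o1,rcond=None)[0]
    p,q=o1+t[0]*d1,o2+t[1]*d2
    return (p+q)/2,np.linalg.norm(p-q)
def snap(n,f):
    im=eyes.read_camera(n); cv2.imwrite(f"pics/{f}.png",im[:,:,::-1]); return im
E
python3 - <<'E'
from h import *
for n in("top","side"):
    snap(n,n+"0"); K,W,i=cam(n); print(n,i.keys(),K.tolist(),(-W[:3,:3].T@W[:3,3]).round(3), (-W[2,:3]).round(2),[i[k] for k in i if k not in("K","world_to_cam")])
E
```

```text
pics
top dict_keys(['K', 'world_to_cam']) [[420.08553510261527, 0.0, 325.3123042554437], [0.0, 420.08553510261527, 201.06756846243835], [0.0, 0.0, 1.0]] [0.414 0.083 1.531] [ 0.09  0.01 -1.  ] []
side dict_keys(['K', 'world_to_cam']) [[394.345582440944, 0.0, 310.33377238948253], [0.0, 394.345582440944, 202.3966574451907], [0.0, 0.0, 1.0]] [ 0.543 -0.697  0.791] [ 0.01  0.72 -0.69] []
```

View pics/top0.png

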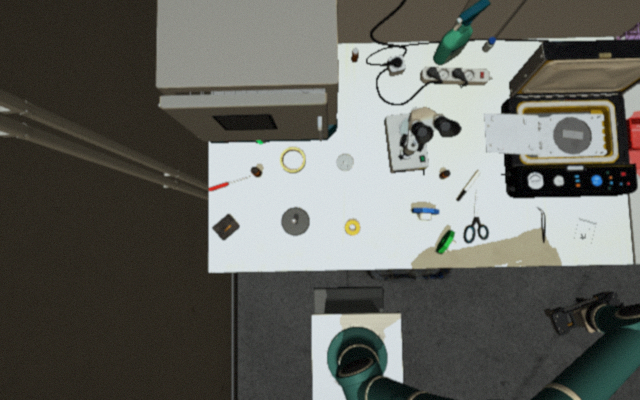

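View pics/side0.png

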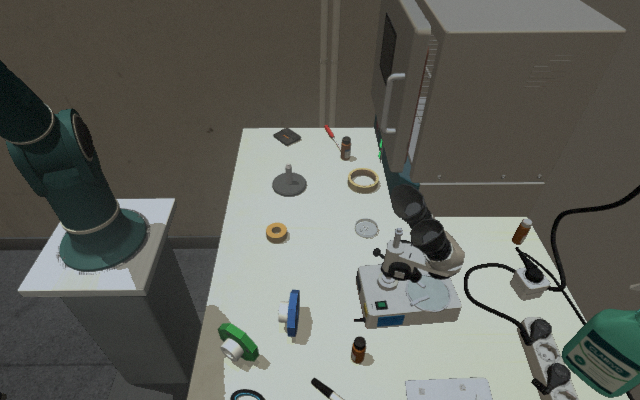

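The top view shows the blue hub at (425,211), its green look-alike at (446,241), the stand at (295,221), the collar at (353,227), the tape at (293,160) and the dish at (345,162). In the side view the hub is at (290,313), with its spigot to the left, towards the robot. The green look-alike is at (238,342), the collar at (277,233) and the stand at (289,183).

Candidates for the hub: blue part top (425,211) and green part top (446,241). I choose the blue one. Candidates for the collar: brass ring (353,227) and tape ring (293,160). I choose the small one at (353,227). I'll check both choices in a crop.

```bash
python3 - <<'E'
from h import *
t=cv2.imread("pics/top0.png"); s=cv2.imread("pics/side0.png")
a=cv2.resize(t[190:260,275:475],None,fx=4,fy=4,interpolation=cv2.INTER_CUBIC)
b=cv2.resize(s[160:360,220:400],None,fx=1.55,fy=1.55,interpolation=cv2.INTER_CUBIC)
c=cv2.resize(s[270:360,220:400],(520,260),interpolation=cv2.INTER_CUBIC)
o=np.zeros((600,800,3),np.uint8); o[:280]=a; o[285:285+b.shape[0],:b.shape[1]]=b; o[285:545,280:800]=c
cv2.imwrite("pics/crop0.png",o)
def blobs(im,lo,hi,name,amin=20,m=None):
    h=cv2.cvtColor(im,cv2.COLOR_BGR2HSV); k=cv2.inRange(h,lo,hi)
    n,l,st,ce=cv2.connectedComponentsWithStats(k)
    for i in range(1,n):
        if st[i,4]>=amin: print(name,st[i].tolist(),ce[i].round(1).tolist())
for nm,im in(("top",t),("side",s)):
    blobs(im,(100,90,50),(125,255,255),nm+" blue")
    blobs(im,(15,80,60),(32,255,255),nm+" brass")
    blobs(im[:,:330],(0,0,40),(179,60,130),nm+" dark",150)
for u,v in((425,211),(446,241),(295,221),(353,227),(293,160),(345,162),(257,171),(227,226)): print((u,v),onplane("top",u,v,0.02).round(3))
E
```

```text
top blue [489, 37, 7, 7, 42] [491.7, 39.9]
top blue [574, 174, 6, 9, 38] [576.8, 178.1]
top blue [591, 174, 12, 13, 122] [596.4, 180.1]
top blue [413, 208, 26, 6, 121] [425.5, 210.2]
top brass [598, 53, 14, 6, 73] [604.6, 55.5]
top brass [517, 60, 37, 34, 164] [533.3, 76.2]
top brass [616, 77, 24, 14, 57] [627.5, 84.6]
top brass [564, 99, 52, 16, 84] [596.8, 101.8]
top brass [516, 100, 35, 12, 69] [530.0, 102.6]
top brass [522, 105, 91, 52, 858] [580.6, 118.0]
top brass [281, 148, 24, 25, 134] [292.5, 159.7]
top brass [519, 152, 100, 13, 218] [569.4, 162.1]
top brass [525, 155, 58, 4, 74] [548.7, 157.1]
top brass [345, 220, 15, 15, 154] [352.1, 227.1]
top brass [224, 224, 8, 8, 31] [227.5, 227.5]
top dark [153, 0, 177, 189, 3643] [248.0, 113.0]
top dark [0, 86, 20, 31, 178] [8.7, 103.6]
top dark [0, 117, 37, 24, 286] [16.5, 129.3]
top dark [38, 125, 78, 49, 465] [75.4, 148.6]
top dark [161, 163, 31, 31, 259] [172.5, 179.3]
top dark [205, 191, 125, 209, 10854] [274.5, 331.3]
top dark [282, 207, 27, 28, 592] [295.1, 220.9]
top dark [213, 214, 26, 26, 353] [225.5, 226.6]
side blue [287, 290, 12, 46, 383] [292.2, 312.4]
side blue [377, 315, 28, 12, 240] [390.2, 320.2]
side brass [353, 168, 13, 4, 22] [358.8, 169.2]
side brass [348, 169, 30, 19, 101] [363.8, 179.9]
side brass [266, 223, 21, 20, 254] [275.7, 230.9]
side brass [364, 303, 4, 14, 34] [365.1, 309.4]
side dark [0, 0, 330, 400, 81324] [144.1, 171.5]
side dark [272, 165, 35, 32, 711] [289.0, 183.6]
side dark [62, 209, 89, 63, 536] [126.9, 247.7]
side dark [219, 346, 41, 22, 305] [239.3, 358.3]
(425, 211) [ 0.509 -0.259  0.02 ]
(446, 241) [ 0.4   -0.329  0.02 ]
(295, 221) [0.483 0.209 0.02 ]
(353, 227) [0.457 0.001 0.02 ]
(293, 160) [0.705 0.213 0.02 ]
(345, 162) [0.694 0.023 0.02 ]
(257, 171) [0.668 0.345 0.02 ]
(227, 226) [0.47  0.454 0.02 ]
```

View pics/crop0.png

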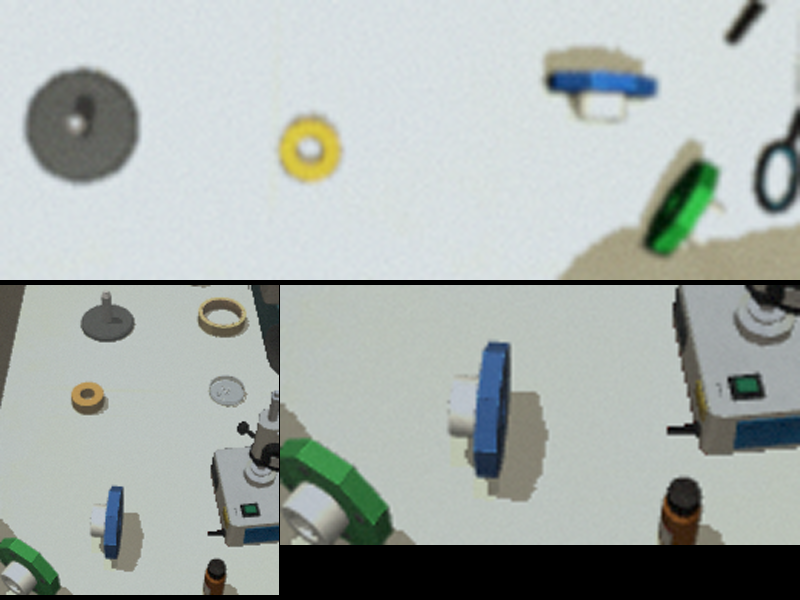

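The crop confirms the choice: a blue flange with its white/silver spigot facing -x, and the green look-alike to its right. The brass collar and the stand are as chosen. Now I'll measure.

```bash
cat >> h.py <<'E'
def mask(bgr,lo,hi,box):
    x0,y0,x1,y1=box; k=np.zeros(bgr.shape[:2],np.uint8)
    k[y0:y1,x0:x1]=cv2.inRange(cv2.cvtColor(bgr,cv2.COLOR_BGR2HSV),lo,hi)[y0:y1,x0:x1]; return k
E
python3 - <<'E'
from h import *
from scipy.spatial.transform import Rotation as R
t=cv2.imread("pics/top0.png"); s=cv2.imread("pics/side0.png")
st=state(); r=R.from_quat(st["tcp_rot"]); print(np.round(st["tool_pos"],4),r.as_matrix().round(3).tolist(),st["finger_gap"],robot.tcp_to_grasp)
B=((100,90,50),(125,255,255))
k=mask(t,*B,(405,200,450,225)); ys,xs=np.nonzero(k)
P=np.array([onplane("top",u+.0,v,.06)[:2] for u,v in zip(xs,ys)]); 
w,V=np.linalg.eigh(np.cov(P.T)); print("hub top",P.mean(0).round(4),"long axis",V[:,1].round(3),np.ptp(P@V[:,1]).round(4))
k2=mask(s,*B,(280,280,305,340)); ys2,xs2=np.nonzero(k2)
c2=(xs2.mean(),ys2.mean()); print("side on z=.045",onplane("side",*c2,.045).round(4),"top on .08",onplane("top",xs.mean(),ys.mean(),.08).round(4))
for v in range(290,337,5): 
    q=xs2[ys2==v]; print(v,q.min() if len(q) else 0,q.max() if len(q) else 0,end="; ")
print()
for v in(290,): 
    q=xs2[ys2<=292]; print("top edge side @.09",[onplane("side",u,291,.09).round(4).tolist() for u in(q.min(),q.max())])
q=ys2.max(); print("bottom side z0",onplane("side",xs2[ys2>=q-1].mean(),q+.5,0.0).round(4))
# stand base
for n,im,b in(("top",t,(275,200,320,245)),("side",s,(265,160,315,205))):
    k=mask(im,(0,0,40),(179,70,130),b); c,_=cv2.findContours(k,0,2); c=max(c,key=cv2.contourArea)
    (x,y),ax,_=cv2.fitEllipse(cv2.convexHull(c)); print("stand",n,(x,y),ax,onplane(n,x,y,.008).round(4))
# post tip
for n,p in(("top",(275+76/4,190+124/4)),):print("tip",onplane(n,*p,.082).round(4))
b=s[155:185,275:305]; print("brightpx side",onplane("side",289,164.5,.082).round(4))
for n,im,b in(("top",t,(335,210,370,245)),("side",s,(258,215,295,250))):
    k=mask(im,(12,80,60),(35,255,255),b); c,_=cv2.findContours(k,0,2); c=max(c,key=cv2.contourArea)
    (x,y),ax,_=cv2.fitEllipse(c); print("collar",n,(x,y),ax,onplane(n,x,y,.024).round(4),onplane(n,x,y,.012).round(4))
print([ (m,proj("top",p).round(1),proj("side",p).round(1)) for m,p in (("tip",(.483,.209,.082)),("col",(.457,.001,.024)))])
E
```

```text
[ 0.1979 -0.6186  0.2138] [[0.952, 0.305, -0.001], [0.305, -0.952, 0.001], [-0.0, -0.002, -1.0]] 0.09164848502534101 -0.0187
hub top [ 0.5086 -0.2522] long axis [0.081 0.997] 0.0875
side on z=.045 [ 0.5067 -0.2519  0.045 ] top on .08 [ 0.5073 -0.2476  0.08  ]
290 292 298; 295 290 297; 300 289 296; 305 289 296; 310 288 297; 315 288 297; 320 288 294; 325 287 294; 330 287 294; 335 288 294; 
top edge side @.09 [[0.5052, -0.2287, 0.09], [0.5198, -0.2288, 0.09]]
bottom side z0 [ 0.5033 -0.2807  0.    ]
stand top (295.02960205078125, 220.8653106689453) (27.521081924438477, 27.717302322387695) [0.4839 0.2096 0.008 ]
stand side (288.2721252441406, 181.47210693359375) (31.522165298461914, 34.83210754394531) [0.4823 0.2182 0.008 ]
tip [0.4801 0.207  0.082 ]
brightpx side [0.4878 0.2072 0.082 ]
collar top (351.9680480957031, 227.13682556152344) (14.371721267700195, 15.276060104370117) [0.4562 0.0047 0.024 ] [0.4566 0.0041 0.012 ]
collar side (275.60528564453125, 231.15188598632812) (17.611385345458984, 20.759340286254883) [ 4.566e-01 -1.000e-04  2.400e-02] [0.4552 0.0108 0.012 ]
[('tip', array([293.4, 220.2]), array([287.4, 164.1])), ('col', array([353. , 226.9]), array([275.8, 230.8]))]
```

>>> {"fn": "arm_command", "kwargs": {"rows": [[25,37,0,0,0,-7.4],[30,45,0,0,0,-7.4],[30,45,0,0,0,-7.4],[30,45,0,0,0,0],[30,45,0,0,0,0],[30,45,0,0,0,0],[30,45,0,0,0,0],[30,45,0,0,0,0]], "jaw": 0, "force": 20}}

```text
time_s: 0.9
tool_pos: [0.4179, -0.2889, 0.2145]
tcp_rot: [0.999, -0.039, -0.0, 0.0]
ft_force: [1.2, -0.8, 0.2]
finger_gap: 0.0299
gripper_force: 0.0
```

>>> {"fn": "arm_command", "kwargs": {"rows": [[8,14,-10,0,0,0],[0,0,-40,0,0,0],[0,0,-40,0,0,0],[0,0,-30,0,0,0],[0,0,-12,0,0,0],[0,0,0,0,0,0],[0,0,0,0,0,0],[0,0,0,0,0,0]]}}

```text
time_s: 1.7
tool_pos: [0.4263, -0.2775, 0.0841]
tcp_rot: [0.999, -0.039, 0.001, 0.001]
ft_force: [0.8, -0.5, -0.3]
finger_gap: 0.0007
gripper_force: 0.0
```

>>> {"fn": "arm_command", "kwargs": {"rows": [[10,13,-2,0,0,0],[10,12,-2,0,0,0],[10,0,0,0,0,0],[10,0,0,0,0,0],[5,0,0,0,0,0],[0,0,0,0,0,0]]}}

```text
time_s: 2.3
tool_pos: [0.4711, -0.2525, 0.0789]
tcp_rot: [0.999, -0.039, 0.0, 0.0]
ft_force: [-1.1, -0.6, -0.1]
finger_gap: 0.0004
gripper_force: 0.0
```

```bash
python3 - <<'E'
from h import *
a=snap("side","side1")[250:370,190:410];b=snap("top","top1")[170:260,380:480]
o=np.zeros((600,800,3),np.uint8);o[:300,:550]=cv2.resize(a,(550,300),interpolation=2);o[300:570,:300]=cv2.resize(b,(300,270),interpolation=2)
cv2.imwrite("pics/c1.png",o[:,:,::-1])
E
```

```text
(no output)
```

View pics/c1.png

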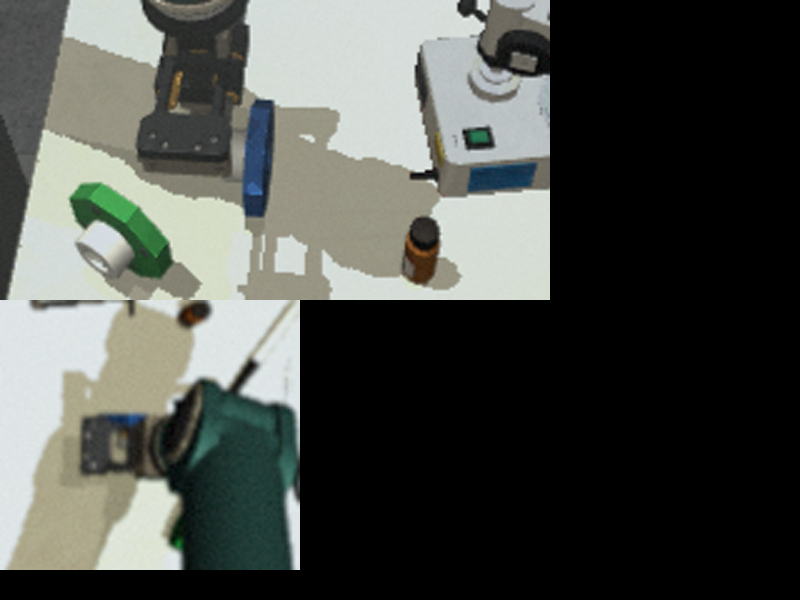

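The hub is still standing, and the fingers are above its spigot on the spigot side (side crop around (240,140)). Pushing slowly towards +x.

>>> {"fn": "arm_command", "kwargs": {"rows": [[6,0,0,0,0,0],[6,0,0,0,0,0],[4,0,0,0,0,0],[4,0,0,0,0,0],[4,0,0,0,0,0],[4,0,0,0,0,0]]}}

```text
time_s: 3.0
tool_pos: [0.4985, -0.2519, 0.0786]
tcp_rot: [0.999, -0.039, -0.0, 0.0]
ft_force: [-0.6, -0.7, -0.2]
finger_gap: 0.0008
gripper_force: 0.1
```

>>> {"fn": "arm_command", "kwargs": {"rows": [[4,0,2,0,0,0],[4,0,1,0,0,0],[4,0,0,0,0,0],[4,0,0,0,0,0],[0,0,0,0,0,0]]}}

```text
time_s: 3.5
tool_pos: [0.515, -0.2517, 0.0816]
tcp_rot: [0.999, -0.039, 0.0, 0.0]
ft_force: [-1.6, -0.2, 0.6]
finger_gap: 0.0005
gripper_force: 0.0
```

```bash
python3 - <<'E'
from h import *
a=snap("side","side2")[250:370,190:410]
cv2.imwrite("pics/c2.png",cv2.resize(a,(550,300),interpolation=2)[:,:,::-1])
E
```

```text
(no output)
```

View pics/c2.png

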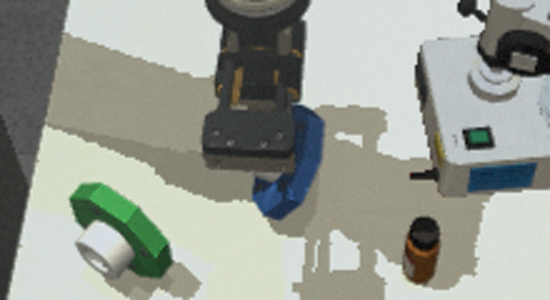

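The hub is leaning away from its spigot (side crop around (295,165)). Pushing a little further, then waiting.

>>> {"fn": "arm_command", "kwargs": {"rows": [[4,0,0,0,0,0],[4,0,0,0,0,0],[2,0,0,0,0,0],[0,0,0,0,0,0],[0,0,0,0,0,0],[0,0,0,0,0,0],[0,0,0,0,0,0],[0,0,0,0,0,0]]}}

```text
time_s: 4.35
tool_pos: [0.5242, -0.2519, 0.0816]
tcp_rot: [0.999, -0.039, -0.0, 0.0]
ft_force: [-0.7, -0.6, -0.3]
finger_gap: 0.0001
gripper_force: 0.0
```

>>> {"fn": "arm_command", "kwargs": {"rows": [[0,0,30,0,0,0],[-50,0,40,0,0,0],[-50,40,30,0,0,0],[-30,50,0,0,0,0],[-10,50,0,0,0,0],[0,0,0,0,0,0]], "jaw": 80}}

```text
time_s: 4.95
tool_pos: [0.4127, -0.1265, 0.1644]
tcp_rot: [0.999, -0.035, -0.0, -0.001]
ft_force: [0.2, -0.1, -0.5]
finger_gap: 0.0465
gripper_force: 0.0
```

```bash
python3 - <<'E'
from h import *
a=snap("side","side3")[250:370,190:410];b=snap("top","top3")[170:260,380:480]
o=np.zeros((600,800,3),np.uint8);o[:300,:550]=cv2.resize(a,(550,300),interpolation=2);o[300:570,:300]=cv2.resize(b,(300,270),interpolation=2)
cv2.imwrite("pics/c3.png",o[:,:,::-1])
for n,bx in(("top",(405,180,450,225)),("side",(270,270,345,350))):
    k=mask(cv2.imread(f"pics/{n}3.png"),(100,90,50),(125,255,255),bx); c,_=cv2.findContours(k,0,2); c=max(c,key=cv2.contourArea)
    h=cv2.convexHull(c); M=cv2.moments(h); x,y=M["m10"]/M["m00"],M["m01"]/M["m00"]; r=cv2.boundingRect(h)
    print(n,(x,y),r,onplane(n,x,y,.012).round(4),onplane(n,x,y,.016).round(4))
E
```

```text
top (423.5498245614035, 196.36105263157896) (411, 184, 26, 25) [ 0.5623 -0.2581  0.012 ] [ 0.5619 -0.2572  0.016 ]
side (318.7600732600733, 323.6299145299145) (298, 303, 42, 42) [ 0.5633 -0.2602  0.012 ] [ 0.5632 -0.2624  0.016 ]
```

View pics/c3.png

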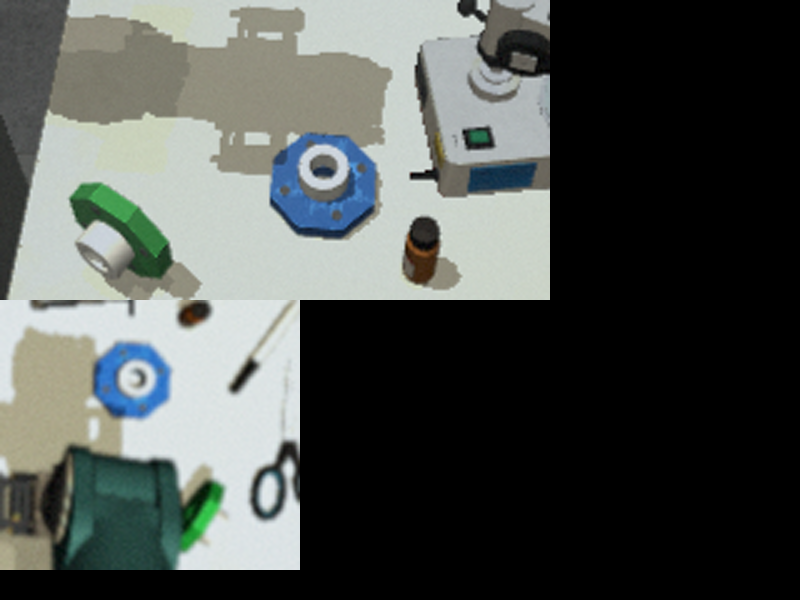

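The hub lies flat with the spigot up: top crop (136,378), side crop (322,166) for the bore. I'll work out the grasp point from the bore in both views.

```bash
python3 - <<'E'
from h import *
print(onplane("top",425.3,196,.038).round(4),onplane("side",318.8,316.4,.038).round(4),tri(ray("top",425.3,196),ray("side",318.8,316.4)))
print("vial",onplane("side",358,361,0).round(3),"scope knob",onplane("side",358,320,.03).round(3),"scope corner",onplane("side",366,327,0).round(3))
print(state()["tool_pos"])
E
```

```text
[ 0.5609 -0.2586  0.038 ] [ 0.5631 -0.2579  0.038 ] (array([ 0.56198916, -0.25837922,  0.03852547]), np.float64(0.0022944139297149477))
vial [ 0.642 -0.338  0.   ] scope knob [ 0.647 -0.263  0.03 ] scope corner [ 0.667 -0.263  0.   ]
[ 0.41460256 -0.13118289  0.16458417]
```

>>> {"fn": "arm_command", "kwargs": {"rows": [[30,-26,0,0,0,0],[30,-26,0,0,0,0],[30,-26,0,0,0,0],[30,-26,0,0,0,0],[27,-23,0,0,0,0],[0,0,-30,0,0,0],[0,0,-30,0,0,0],[0,0,0,0,0,0]], "jaw": 70}}

```text
time_s: 5.85
tool_pos: [0.5582, -0.2595, 0.0993]
tcp_rot: [0.999, -0.04, -0.004, -0.001]
ft_force: [-0.2, 0.4, 0.8]
finger_gap: 0.0697
gripper_force: 0.0
```

>>> {"fn": "arm_command", "kwargs": {"rows": [[3,1,-25,0,0,0],[0,0,-25,0,0,0],[0,0,-15,0,0,0],[0,0,-8,0,0,0],[0,0,-5,0,0,0],[0,0,0,0,0,0],[0,0,0,0,0,0]]}}

```text
time_s: 6.55
tool_pos: [0.565, -0.258, 0.027]
tcp_rot: [0.999, -0.039, 0.001, 0.0]
ft_force: [0.8, -0.1, -0.3]
finger_gap: 0.0702
gripper_force: 0.0
```

>>> {"fn": "arm_command", "kwargs": {"rows": [[-3,0,-4,0,0,0],[0,0,-2,0,0,0],[0,0,0,0,0,0],[0,0,0,0,0,0]]}}

```text
time_s: 6.95
tool_pos: [0.5614, -0.2577, 0.0201]
tcp_rot: [0.999, -0.039, 0.0, 0.0]
ft_force: [-0.3, 0.6, 0.4]
finger_gap: 0.0701
gripper_force: 0.0
```

>>> {"fn": "arm_command", "kwargs": {"rows": [[0,0,0,0,0,0],[0,0,0,0,0,0],[0,0,0,0,0,0],[0,0,0,0,0,0],[0,0,0,0,0,0],[0,0,0,0,0,0]], "jaw": 30, "force": 35}}

```text
time_s: 7.55
tool_pos: [0.5614, -0.2576, 0.0201]
tcp_rot: [0.999, -0.039, 0.0, -0.0]
ft_force: [0.8, 0.8, -0.3]
finger_gap: 0.0433
gripper_force: 35.0
```

>>> {"fn": "arm_command", "kwargs": {"rows": [[0,0,15,0,0,0],[0,0,30,0,0,0],[0,0,40,0,0,0],[0,0,40,0,0,0],[0,0,20,0,0,0],[0,0,0,0,0,0],[0,0,0,0,0,0]]}}

```text
time_s: 8.25
tool_pos: [0.5607, -0.2576, 0.1649]
tcp_rot: [0.999, -0.039, -0.0, 0.0]
ft_force: [0.1, -0.1, -2.4]
finger_gap: 0.0434
gripper_force: 35.0
```

>>> {"fn": "arm_command", "kwargs": {"rows": [[-5,30,0,0,0,0],[-8,40,0,0,0,0],[-8,40,0,0,0,0],[-8,40,0,0,0,0],[-8,40,0,0,0,0],[-8,40,0,0,0,0],[-8,40,0,0,0,0],[-8,40,0,0,0,0]]}}

```text
time_s: 9.05
tool_pos: [0.4983, 0.0536, 0.1631]
tcp_rot: [0.999, -0.039, -0.002, 0.0]
ft_force: [0.6, 0.3, -1.3]
finger_gap: 0.0435
gripper_force: 35.0
```

>>> {"fn": "arm_command", "kwargs": {"rows": [[-5,40,0,0,0,0],[-5,40,0,0,0,0],[-5,35,0,0,0,0],[0,25,0,0,0,0],[0,12,0,0,0,0],[0,0,0,0,0,0],[0,0,0,0,0,0],[0,0,0,0,0,0]]}}

```text
time_s: 9.85
tool_pos: [0.4855, 0.2022, 0.1645]
tcp_rot: [0.999, -0.04, -0.0, 0.001]
ft_force: [-0.4, -0.5, -3.5]
finger_gap: 0.0435
gripper_force: 35.0
```

```bash
python3 - <<'E'
from h import *
print(state()["tool_pos"])
a=snap("side","side4")[110:220,220:360]
snap("top","top4")
cv2.imwrite("pics/c4.png",cv2.resize(a,None,fx=5,fy=5,interpolation=2)[:,:,::-1])
for n,bx in(("side",(255,90,340,220)),):
    k=mask(cv2.imread(f"pics/{n}4.png"),(100,90,50),(125,255,255),bx); c,_=cv2.findContours(k,0,2); c=max(c,key=cv2.contourArea)
    print(cv2.boundingRect(c))
p=np.array(state()["tool_pos"])
for dz in (-.020,-.004): print([proj("side",p+[dx,0,dz]).round(1).tolist() for dx in(-.045,0,.045)])
E
```

```text
[0.48549152 0.20221975 0.16453305]
(271, 135, 34, 19)
[[271.1, 147.8], [287.3, 147.6], [303.4, 147.5]]
[[270.7, 143.0], [287.0, 142.9], [303.3, 142.8]]
```

View pics/c4.png

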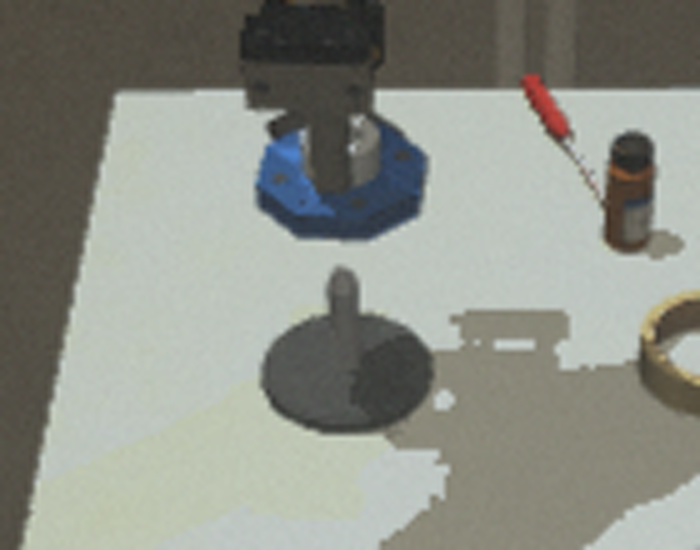

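The hub hangs over the post, centred at side u≈288. The post tip is at u≈288.4. A small correction of (-2,+6) mm, then lowering.

>>> {"fn": "arm_command", "kwargs": {"rows": [[-2,6,0,0,0,0],[0,0,-20,0,0,0],[0,0,-20,0,0,0],[0,0,-10,0,0,0],[0,0,-10,0,0,0],[0,0,-10,0,0,0],[0,0,0,0,0,0]]}}

```text
time_s: 10.65
tool_pos: [0.4827, 0.2101, 0.094]
tcp_rot: [0.999, -0.039, -0.001, 0.0]
ft_force: [-1.0, -0.3, -1.5]
finger_gap: 0.0435
gripper_force: 35.0
```

```bash
python3 - <<'E'
from h import *
print(state()["tool_pos"],state()["ft_force"])
a=snap("side","side5")[110:220,220:360]
cv2.imwrite("pics/c5.png",cv2.resize(a,None,fx=5,fy=5,interpolation=2)[:,:,::-1])
E
```

```text
[0.48269778 0.21005088 0.09398184] [-1.01251901 -0.32144406 -1.49047553]
```

View pics/c5.png

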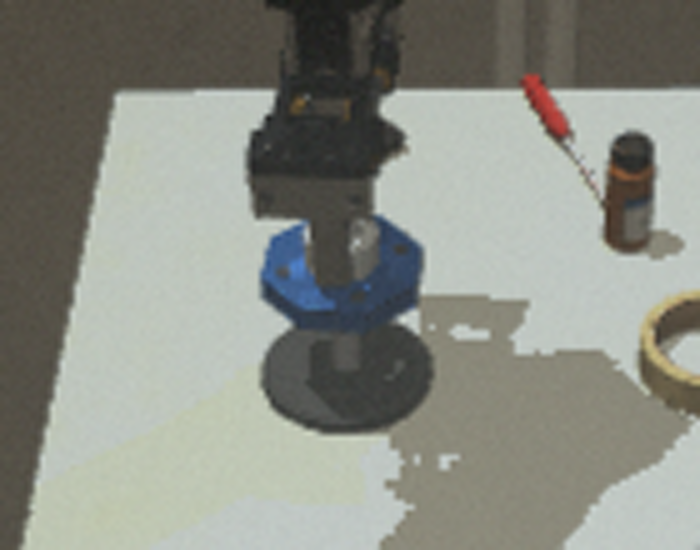

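The hub bottom is now below the post tip, concentric with the post (u≈343) and with almost no force. Lowering slowly.

>>> {"fn": "arm_command", "kwargs": {"rows": [[0,0,-10,0,0,0],[0,0,-8,0,0,0],[0,0,-8,0,0,0],[0,0,-8,0,0,0],[0,0,0,0,0,0]]}}

```text
time_s: 11.2
tool_pos: [0.4825, 0.2099, 0.0597]
tcp_rot: [0.999, -0.039, -0.001, 0.001]
ft_force: [0.1, 0.4, -2.1]
finger_gap: 0.0434
gripper_force: 35.0
```

>>> {"fn": "arm_command", "kwargs": {"rows": [[0,0,-8,0,0,0],[0,0,-8,0,0,0],[0,0,-6,0,0,0],[0,0,-3,0,0,0],[0,0,0,0,0,0],[0,0,0,0,0,0]]}}

```text
time_s: 11.8
tool_pos: [0.4834, 0.2104, 0.0361]
tcp_rot: [0.999, -0.039, 0.0, -0.0]
ft_force: [0.4, 0.0, -2.6]
finger_gap: 0.0432
gripper_force: 35.0
```

>>> {"fn": "arm_command", "kwargs": {"rows": [[0,0,-2,0,0,0],[0,0,-1,0,0,0],[0,0,-1,0,0,0],[0,0,0,0,0,0],[0,0,0,0,0,0]]}}

```text
time_s: 12.3
tool_pos: [0.4834, 0.2103, 0.0321]
tcp_rot: [0.999, -0.039, 0.0, -0.0]
ft_force: [1.3, 0.2, -2.4]
finger_gap: 0.043
gripper_force: 35.0
```

>>> {"fn": "arm_command", "kwargs": {"rows": [[0,0,0,0,0,0],[0,0,0,0,0,0],[0,0,0,0,0,0],[0,0,0,0,0,0],[0,0,0,0,0,0]], "jaw": 62}}

```text
time_s: 12.8
tool_pos: [0.4834, 0.2104, 0.0321]
tcp_rot: [0.999, -0.039, 0.0, -0.0]
ft_force: [-0.8, -0.5, -0.4]
finger_gap: 0.0622
gripper_force: 0.0
```

>>> {"fn": "arm_command", "kwargs": {"rows": [[0,0,20,0,0,0],[0,0,40,0,0,0],[0,0,40,0,0,0],[0,0,20,0,0,0],[-5,-40,0,0,0,0],[-6,-40,0,0,0,0],[-6,-40,0,0,0,0],[-6,-40,0,0,0,0]], "jaw": 80}}

```text
time_s: 13.6
tool_pos: [0.4599, 0.0489, 0.1523]
tcp_rot: [0.999, -0.039, 0.0, 0.0]
ft_force: [1.2, -0.7, -0.1]
finger_gap: 0.08
gripper_force: 0.0
```

>>> {"fn": "arm_command", "kwargs": {"rows": [[-4,-30,0,0,0,0],[0,-17,0,0,0,0],[0,0,-20,0,0,0],[0,0,-30,0,0,0],[0,0,-30,0,0,0],[0,0,-20,0,0,0],[0,0,0,0,0,0],[0,0,0,0,0,0]]}}

```text
time_s: 14.4
tool_pos: [0.4564, 0.0035, 0.0523]
tcp_rot: [0.999, -0.039, -0.0, -0.0]
ft_force: [-0.3, -0.1, 0.2]
finger_gap: 0.08
gripper_force: 0.0
```

```bash
python3 - <<'E'
from h import *
print(state()["tool_pos"],state()["ft_force"])
a=snap("side","side6")[150:260,220:360]
cv2.imwrite("pics/c6.png",cv2.resize(a,None,fx=5,fy=5,interpolation=2)[:,:,::-1])
print(proj("side",(.484,.209,.05)),proj("side",(.484,.209,.028)))
E
```

```text
[0.45642037 0.00349236 0.05229481] [-0.3139215  -0.08972367  0.24197247]
[288.15292163 172.68773089] [288.45674455 178.3819892 ]
```

View pics/c6.png

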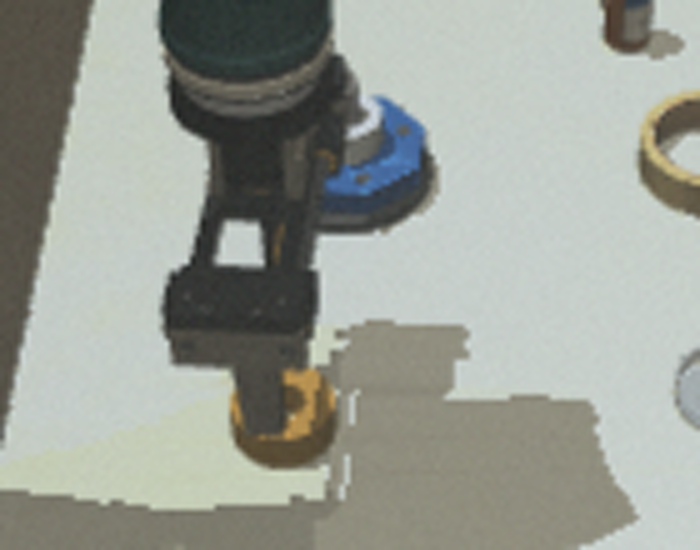

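The hub sits home on the base. The fingers straddle the collar, which is at crop (284,420). Descending to grasp it.

>>> {"fn": "arm_command", "kwargs": {"rows": [[1,0,-20,0,0,0],[0,0,-15,0,0,0],[0,0,-8,0,0,0],[0,0,-4,0,0,0],[0,0,0,0,0,0],[0,0,0,0,0,0]]}}

```text
time_s: 15.05
tool_pos: [0.4579, 0.0034, 0.0057]
tcp_rot: [0.999, -0.039, 0.001, -0.0]
ft_force: [-0.3, -0.6, -1.1]
finger_gap: 0.08
gripper_force: 0.0
```

>>> {"fn": "arm_command", "kwargs": {"rows": [[0,0,0,0,0,0],[0,0,0,0,0,0],[0,0,0,0,0,0],[0,0,0,0,0,0],[0,0,0,0,0,0],[0,0,0,0,0,0]], "jaw": 42, "force": 25}}

```text
time_s: 15.65
tool_pos: [0.4576, 0.0035, 0.0053]
tcp_rot: [0.999, -0.039, 0.0, -0.0]
ft_force: [0.6, 1.1, 4.7]
finger_gap: 0.0552
gripper_force: 25.0
```

>>> {"fn": "arm_command", "kwargs": {"rows": [[0,0,20,0,0,0],[0,0,40,0,0,0],[0,0,40,0,0,0],[0,0,30,0,0,0],[0,0,0,0,0,0]]}}

```text
time_s: 16.15
tool_pos: [0.4598, 0.0032, 0.1384]
tcp_rot: [0.999, -0.039, 0.004, 0.0]
ft_force: [0.8, -0.2, -1.9]
finger_gap: 0.0553
gripper_force: 25.0
```

>>> {"fn": "arm_command", "kwargs": {"rows": [[5,40,0,0,0,0],[5,40,0,0,0,0],[5,40,0,0,0,0],[5,40,0,0,0,0],[5,30,0,0,0,0],[0,16,0,0,0,0],[0,0,0,0,0,0],[0,0,0,0,0,0]]}}

```text
time_s: 16.95
tool_pos: [0.4814, 0.2082, 0.1336]
tcp_rot: [0.999, -0.039, -0.001, 0.001]
ft_force: [0.1, -0.4, -1.9]
finger_gap: 0.0554
gripper_force: 25.0
```

```bash
python3 - <<'E'
from h import *
p=np.array(state()["tool_pos"]); print(p)
a=snap("side","side7")[110:220,220:360]
cv2.imwrite("pics/c7.png",cv2.resize(a,None,fx=5,fy=5,interpolation=2)[:,:,::-1])
k=mask(cv2.imread("pics/side7.png"),(8,80,50),(35,255,255),(265,125,312,175)); c,_=cv2.findContours(k,0,2); print(cv2.boundingRect(max(c,key=cv2.contourArea)))
print("tcp-centred collar would span",[proj("side",p+[dx,0,.007]).round(1).tolist() for dx in(-.028,0,.028)],"post axis",proj("side",(.485,.209,p[2]+.007)))
E
```

```text
[0.48141093 0.20817148 0.13357672]
(288, 142, 7, 14)
tcp-centred collar would span [[275.9, 147.9], [285.9, 147.8], [295.9, 147.7]] post axis [287.1712097  147.59270194]
```

View pics/c7.png

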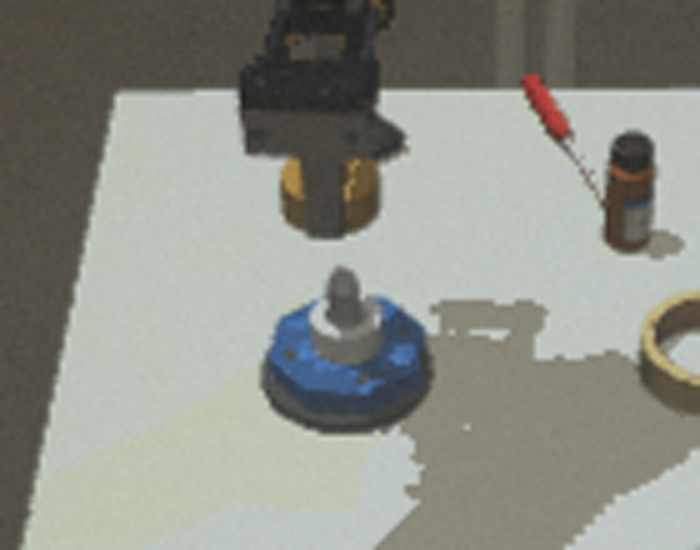

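The hub sits flat on the base (crop (345,350)). The collar centre is at u≈330 crop against the post at 343, so it needs about +3.5 mm in x. Correcting and lowering gently.

>>> {"fn": "arm_command", "kwargs": {"rows": [[3.5,1.5,0,0,0,0],[0,0,-20,0,0,0],[0,0,-15,0,0,0],[0,0,-8,0,0,0],[0,0,-5,0,0,0],[0,0,-5,0,0,0],[0,0,-5,0,0,0],[0,0,0,0,0,0]]}}

```text
time_s: 17.8
tool_pos: [0.4857, 0.2107, 0.0767]
tcp_rot: [0.999, -0.039, -0.0, 0.0]
ft_force: [-0.1, -0.4, -1.1]
finger_gap: 0.0551
gripper_force: 25.0
```

>>> {"fn": "arm_command", "kwargs": {"rows": [[0,0,-5,0,0,0],[0,0,-5,0,0,0],[0,0,-4,0,0,0],[0,0,-3,0,0,0],[0,0,0,0,0,0],[0,0,0,0,0,0]]}}

```text
time_s: 18.4
tool_pos: [0.4858, 0.2109, 0.06]
tcp_rot: [0.999, -0.039, -0.0, 0.0]
ft_force: [0.1, -0.3, -1.9]
finger_gap: 0.0552
gripper_force: 25.0
```

>>> {"fn": "arm_command", "kwargs": {"rows": [[0,0,-2,0,0,0],[0,0,-1,0,0,0],[0,0,-1,0,0,0],[0,0,0,0,0,0],[0,0,0,0,0,0]]}}

```text
time_s: 18.9
tool_pos: [0.4859, 0.2108, 0.0561]
tcp_rot: [0.999, -0.039, -0.0, 0.0]
ft_force: [0.3, -0.2, -1.5]
finger_gap: 0.0553
gripper_force: 25.0
```

>>> {"fn": "arm_command", "kwargs": {"rows": [[0,0,0,0,0,0],[0,0,0,0,0,0],[0,0,0,0,0,0],[0,0,0,0,0,0],[0,0,0,0,0,0]], "jaw": 75}}

```text
time_s: 19.4
tool_pos: [0.4859, 0.2109, 0.0561]
tcp_rot: [0.999, -0.039, 0.0, -0.0]
ft_force: [-0.2, 0.4, -0.5]
finger_gap: 0.075
gripper_force: 0.0
```

>>> {"fn": "arm_command", "kwargs": {"rows": [[0,0,20,0,0,0],[0,0,40,0,0,0],[0,0,40,0,0,0],[0,0,40,0,0,0],[0,-40,0,0,0,0],[0,-40,0,0,0,0],[0,-40,0,0,0,0],[0,-40,0,0,0,0]]}}

```text
time_s: 20.2
tool_pos: [0.4856, 0.0494, 0.1963]
tcp_rot: [0.999, -0.039, 0.0, 0.0]
ft_force: [1.4, -0.4, -0.2]
finger_gap: 0.0751
gripper_force: 0.0
```

>>> {"fn": "arm_command", "kwargs": {"rows": [[-20,-40,0,0,0,0],[-20,-40,0,0,0,0],[-20,-40,0,0,0,0],[-20,-40,0,0,0,0],[0,0,0,0,0,0]]}}

```text
time_s: 20.7
tool_pos: [0.4031, -0.1139, 0.1961]
tcp_rot: [0.999, -0.043, -0.001, 0.001]
ft_force: [-0.1, 0.1, -0.2]
finger_gap: 0.0748
gripper_force: 0.0
```

```bash
python3 - <<'E'
from h import *
print(state()["tool_pos"],state()["ft_force"])
snap("side","side8");snap("top","top8")
for n,bx in(("top",(270,195,325,250)),("side",(262,140,320,205))):
    im=cv2.imread(f"pics/{n}8.png")
    for nm,lo,hi,zs in(("collar",(8,70,50),(38,255,255),(.062,.074)),("blue",(100,90,50),(125,255,255),(.028,))):
        k=mask(im,lo,hi,bx); c,_=cv2.findContours(k,0,2); h=cv2.convexHull(max(c,key=cv2.contourArea)); M=cv2.moments(h); x,y=M["m10"]/M["m00"],M["m01"]/M["m00"]
        print(n,nm,cv2.boundingRect(h),round(x,1),round(y,1),[onplane(n,x,y,z).round(4).tolist() for z in zs])
a=np.linspace(0,2*np.pi,40)
for z0,z1,r in((.050,.074,.028),(.012,.028,.0470)):
    q=np.array([proj("side",(.485+r*np.cos(t),.210+r*np.sin(t),z)) for t in a for z in(z0,z1)]); print("expect side",q.min(0).round(1),q.max(0).round(1))
E
```

```text
[ 0.40311189 -0.11393138  0.1960622 ] [-0.12675856  0.06493467 -0.23980298]
top collar (286, 212, 16, 16) 293.5 219.8 [[0.4853, 0.2104, 0.062], [0.4847, 0.2093, 0.074]]
top blue (282, 208, 27, 26) 294.9 220.7 [[0.4836, 0.2084, 0.028]]
side collar (279, 161, 19, 17) 288.1 168.8 [[0.4841, 0.2124, 0.062], [0.4851, 0.1974, 0.074]]
side blue (274, 171, 31, 18) 288.7 179.5 [[0.4849, 0.204, 0.028]]
expect side [278.6 160.2] [298.  178.6]
expect side [273.1 168.3] [304.5 192.6]
```

```bash
python3 -c "
from h import *
print(workorder.hand_in())"
```

```text
the job is handed in; nothing more can be done
None
```

The hub was tipped onto its flat face and threaded spigot up onto the base, with the collar threaded on top. Both are released, the last camera measurements match home for the collar and are consistent with it for the hub, and the job was handed in at about 21 s on the robot's clock.

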